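# Complete the set of wheel nuts in the stall's sorting tray

### The arm

A 6-joint arm with a two-finger parallel gripper is mounted at the origin on the work surface. World frame = base frame: x ahead of the robot, y to its left, z up, the work surface at z = 0. Lengths are in m, angles in degrees, forces in N, time in s.
With the tool pointing down it reaches from about 0.25 to 0.725 m from the base axis. Payload 4 kg.
Tool frame: the origin (TCP) lies midway between the tips of the shut fingers; the grasp point (between the pads) lies 19 mm behind it; z points along the fingers, y is the line along which they close (so a half turn about z gives the same grasp; the last joint's range is limited). The gripper opens to 85 mm and grips with 20 to 120 N. Pads are 22 mm wide; open, the fingers measure 114 mm over their backs; the gripper's body (76 mm by 85 mm) begins 54 mm behind the grasp point. The pads swing forward as they close: fully open they stand 13 mm farther back than shut.
Start: joints at [-72.021, 13.785, 0.286, 76.501, 0, 90], TCP at [0.154, -0.476, 0.206] pointing down, gripper open.
Joint ranges: [-155.79, 155.79], [-60.16, 107.12], [-62.33, 73.08], [-114, 123.19], [-81.49, 82.49], [-180, 180]. Speed limits (degrees/s): [159.86, 159.86, 180, 180, 180, 180].

### API

Orientations are given as a 3x3 rotation matrix whose columns are the frame's x, y, z axes.
In Python, from plant import env gives the robot as it stands.
- The arm moves only by the shell command python3 -m crank 'ROWS' [OPENING] [FORCE]. ROWS is JSON, one flat list of numbers, 4 for each row, row after row: the shift along the tool's x, y, z in m, then the turn about the tool's z in degrees. In form: [tx, ty, tz, turn, tx, ty, tz, turn, ...]. A call has 1 to 20 rows; each row is the pose to reach, as a shift and turn from the pose commanded when the call began, along the tool's axes at that moment; what a row does not reach only later rows make up. A row lasts 1/10 s, in which the tool goes at most 50 mm and 8.59 degrees, less where a joint would pass 70% of its speed; a pose out of reach is approached as far as the arm can. A call with a gripper value outside its range is refused whole. OPENING is the opening, from -1 (shut) to 1 (fully open), set as the call begins (- or left out, the last holds). The fingers move at their own pace and stop on an object; FORCE is the grip in N (left out, the last holds). Time passes only in rows, so rows that repeat a pose let the fingers close. It gives the time, the measured TCP pose, the force, the opening and the grip force at its end, in the units of the state.
- env.sense(): the state, without advancing time (a new reading comes with each control period).
- env.capture(name): name is "scene" or "top"; returns a dict with "img" (480x640x3 uint8, red, green, blue), "fx", "fy", "cx", "cy" (pixels), "eye" and "rotation" of the camera in the world. Camera axes: x right, y up, looking along -z (the intrinsics and any distortion apply to the point x, -y, -z); pixel columns grow to the right and rows downward; lengths in m; the calibration is good to about 2 mm. A picture is of the moment at which its call begins. There is no depth.
- env.sign_off(): hands the job in; it is judged then, once.
Trained networks look in the newest picture that a camera, given by its name, has taken for a name from the list of things; names that differ only in an ending like _2 or _b are one class to them, and where a whole thing is asked for, a point or a joint stands for the part that bears it (a point fixed in the world has none). Each returns a list of dicts, best first, with "score" (0 to 1); they miss things now and then, are a little off and sometimes report something else, mostly with a low value. They report only what shows in the picture. A call takes as long as a camera call. They do not tell look-alikes from the thing itself.
- env.recognise(camera, label): "extent" ([left, top, right, bottom] in pixels, round what is visible of it).
The state is a dict: "clock": time; "q": joint angles; "qd": joint speeds; "effort": joint torques, N m; "eef_pos": TCP position; "orientation": TCP orientation; "contact_force": force on the tool from outside, world axes, zero at the start; "ft_torque": the same for the moment, N m; "opening": finger opening in m; "grip_force": force on a finger pad.
Only numpy, scipy, OpenCV 4.12 (cv2) and the standard library are available. Lean on these libraries where they do the work, as an engineer would, in place of code of your own. Each camera call takes 0.05 s, during which the arm holds its last target. There are 200 camera calls.

### The job

Complete the set of wheel nuts for sale: put one of the three loose tall domed wheel nuts into each empty well of the white sorting tray, standing upright on the well's floor, so that each of the six wells holds exactly one. Leave the low plain nuts and the bearing ring lying where they are on the table.

Things in the scene. Friction and masses are not known exactly. Their poses are not given: they have to be found in the camera images.
- carrier: white plastic sorting tray, fixed, 140 mm (its x) by 206 mm (its y), rim 16 mm high, with six square wells in 2 rows (along x) of 3 (along y). Wells are 58 mm wide, 66 mm centre to centre, walls 8 mm thick, 12 mm deep over a floor 4 mm thick. Origin: centre of the underside, z up. Turned up to 30 degrees either way on the table, on the robot's left.
- well0 (a point): centre of the floor of one well of the sorting tray (the tray's x -33 mm, y -66 mm), axes as the tray's, 12 mm below the rim. Three of the six wells start empty, which ones varies.
- well1 (a point): centre of the floor of one well of the sorting tray (the tray's x -33 mm, y +0 mm), axes as the tray's, 12 mm below the rim. Three of the six wells start empty, which ones varies.
- well2 (a point): centre of the floor of one well of the sorting tray (the tray's x -33 mm, y +66 mm), axes as the tray's, 12 mm below the rim. Three of the six wells start empty, which ones varies.
- well3 (a point): centre of the floor of one well of the sorting tray (the tray's x +33 mm, y -66 mm), axes as the tray's, 12 mm below the rim. Three of the six wells start empty, which ones varies.
- well4 (a point): centre of the floor of one well of the sorting tray (the tray's x +33 mm, y +0 mm), axes as the tray's, 12 mm below the rim. Three of the six wells start empty, which ones varies.
- well5 (a point): centre of the floor of one well of the sorting tray (the tray's x +33 mm, y +66 mm), axes as the tray's, 12 mm below the rim. Three of the six wells start empty, which ones varies.
- nut0: tall domed wheel nut, bright steel, 160 g, 45 mm high, upright on a round flange 36 mm across, 4 mm thick; above it a hexagon 30 mm across flats from 4 to 34 mm height, then a dome. Origin: centre of its underside; z up, x square to a pair of flats. Starts loose, standing on the bare table to the robot's right, at least 60 mm from the next small part (centre to centre).
- nut1: tall domed wheel nut, bright steel, 160 g, 45 mm high, upright on a round flange 36 mm across, 4 mm thick; above it a hexagon 30 mm across flats from 4 to 34 mm height, then a dome. Origin: centre of its underside; z up, x square to a pair of flats. Starts loose, standing on the bare table to the robot's right, at least 60 mm from the next small part (centre to centre).
- nut2: tall domed wheel nut, bright steel, 160 g, 45 mm high, upright on a round flange 36 mm across, 4 mm thick; above it a hexagon 30 mm across flats from 4 to 34 mm height, then a dome. Origin: centre of its underside; z up, x square to a pair of flats. Starts loose, standing on the bare table to the robot's right, at least 60 mm from the next small part (centre to centre).
- nut3: tall domed wheel nut, bright steel, 160 g, 45 mm high, upright on a round flange 36 mm across, 4 mm thick; above it a hexagon 30 mm across flats from 4 to 34 mm height, then a dome. Origin: centre of its underside; z up, x square to a pair of flats. Starts already standing in one of the wells, within 8 mm of its centre.
- nut4: tall domed wheel nut, bright steel, 160 g, 45 mm high, upright on a round flange 36 mm across, 4 mm thick; above it a hexagon 30 mm across flats from 4 to 34 mm height, then a dome. Origin: centre of its underside; z up, x square to a pair of flats. Starts already standing in one of the wells, within 8 mm of its centre.
- nut5: tall domed wheel nut, bright steel, 160 g, 45 mm high, upright on a round flange 36 mm across, 4 mm thick; above it a hexagon 30 mm across flats from 4 to 34 mm height, then a dome. Origin: centre of its underside; z up, x square to a pair of flats. Starts already standing in one of the wells, within 8 mm of its centre.
- plain0: low plain steel hexagon nut with an open hole, 30 mm across flats, 14 mm high, lying on the table among the loose wheel nuts; does not belong in the tray. Origin: centre of the underside.
- plain1: low plain steel hexagon nut with an open hole, 30 mm across flats, 14 mm high, lying on the table among the loose wheel nuts; does not belong in the tray. Origin: centre of the underside.
- bearing: steel bearing ring, 40 mm outside, 24 mm inside, 12 mm high, lying on the table among the loose wheel nuts; does not belong in the tray. Origin: centre of the underside.
Mind the look-alikes: they are no part of the job. What is shaped like the nut1 but pink is not meant.

How it is judged:
By the outcome, as a careful person would: the job done as asked, in the order asked, and still so for the second after the job is handed in, with the robot touching nothing.
It also fails if it takes over 64 s, if anything falls off the work surface, if the arm or the gripper's body presses on something with over 40 N, if the wrist force passes 120 N, or if a joint passes its speed limit or range.

## Working session

There is one attempt and no reset: what is moved stays moved. The work goes in short steps, Python scripts to look and compute and a shell command to move; the robot and the scene stay as the last step left them, time stands still between calls to the robot, and variables do not carry over. Pictures are saved under pics/ and viewed, at most 10 in all, crops included, and the job is handed in when it is done.

```bash
mkdir -p pics; ls; python3 - <<'E'
from plant import env
import cv2,numpy as np
s=env.sense();print({k:np.round(s[k],4).tolist() for k in s})
for c in("top","scene"):
    d=env.capture(c);cv2.imwrite(f"pics/{c}0.png",d["img"][:,:,::-1])
    print(c,{k:np.round(d[k],4).tolist() for k in d if k!="img"})
    for l in("carrier","nut0","plain0","bearing"):
        print(l,[(round(r["score"],2),np.round(r["extent"]).tolist()) for r in env.recognise(c,l)])
E
```

```text
pics
{'clock': 0.0, 'q': [-72.0194, 13.8339, 0.2149, 76.5015, -0.0007, 90.0], 'qd': [-0.111, -0.031, 0.0046, 0.0576, 0.0508, -0.0], 'effort': [-0.0004, -37.2318, 25.2407, 0.0169, -0.0002, 0.0], 'eef_pos': [0.1541, -0.4749, 0.2048], 'orientation': [[0.9512, 0.3087, -0.0007], [0.3087, -0.9512, 0.002], [-0.0, -0.0021, -1.0]], 'contact_force': [-1.2632, 0.5843, 0.1528], 'ft_torque': [-0.03, 0.0475, 0.0301], 'grip_force': 0.0, 'opening': 0.0854}
top {'fx': 566.0007, 'fy': 566.0007, 'cx': 320.6956, 'cy': 237.0197, 'eye': [0.3082, -0.0107, 1.0105], 'rotation': [[0.1447, 0.9685, -0.2028], [-0.9895, 0.142, -0.0281], [0.0016, 0.2048, 0.9788]]}
carrier [(0.89, [141.0, 169.0, 266.0, 246.0])]
nut0 [(0.91, [385.0, 255.0, 409.0, 278.0]), (0.89, [333.0, 250.0, 358.0, 276.0]), (0.87, [491.0, 289.0, 515.0, 309.0]), (0.86, [317.0, 295.0, 336.0, 314.0]), (0.81, [153.0, 213.0, 180.0, 240.0]), (0.74, [231.0, 214.0, 251.0, 237.0]), (0.6, [417.0, 200.0, 437.0, 225.0]), (0.6, [230.0, 181.0, 253.0, 200.0]), (0.6, [291.0, 262.0, 308.0, 283.0])]
plain0 [(0.82, [497.0, 212.0, 518.0, 228.0]), (0.67, [362.0, 196.0, 377.0, 221.0])]
bearing [(0.58, [426.0, 271.0, 450.0, 293.0]), (0.32, [418.0, 201.0, 438.0, 226.0])]
scene {'fx': 486.256, 'fy': 486.256, 'cx': 316.6659, 'cy': 240.9662, 'eye': [1.0345, 0.1584, 0.6068], 'rotation': [[-0.2602, -0.7011, 0.6639], [0.9655, -0.1936, 0.174], [0.0065, 0.6863, 0.7273]]}
carrier [(0.98, [379.0, 250.0, 524.0, 344.0])]
nut0 [(0.96, [181.0, 246.0, 204.0, 273.0]), (0.87, [227.0, 203.0, 252.0, 234.0]), (0.85, [282.0, 210.0, 300.0, 241.0]), (0.79, [333.0, 211.0, 352.0, 241.0]), (0.73, [301.0, 184.0, 325.0, 213.0]), (0.72, [394.0, 253.0, 415.0, 283.0]), (0.61, [393.0, 285.0, 413.0, 315.0]), (0.56, [141.0, 177.0, 160.0, 204.0]), (0.55, [475.0, 254.0, 502.0, 291.0])]
plain0 [(0.82, [249.0, 265.0, 268.0, 287.0]), (0.67, [96.0, 240.0, 116.0, 260.0])]
bearing [(0.51, [192.0, 202.0, 215.0, 219.0])]
```

View pics/top0.png

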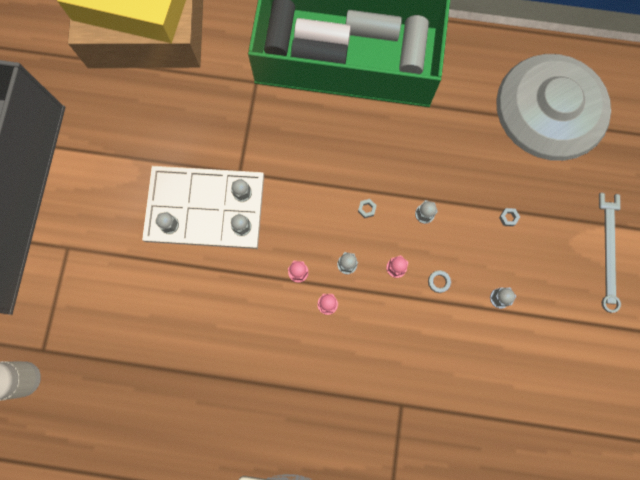

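View pics/scene0.png

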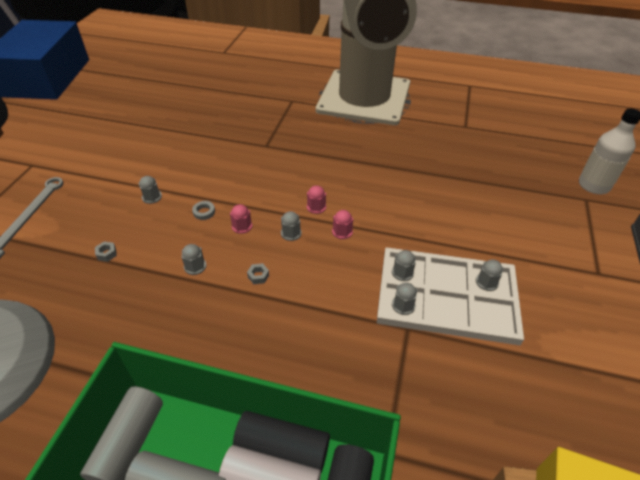

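The top view shows grey domed nuts loose at px (347,263), (427,211) and (503,297). The pink decoys are at (298,271), (328,303) and (398,266). The empty wells are top-left (170,187), top-middle (207,188) and bottom-middle (204,223). The scene view agrees.

```bash
cat > h.py <<'E'
from plant import env
import cv2,numpy as np
from scipy.optimize import minimize
def proj(d,P):
    p=(np.atleast_2d(P)-d["eye"])@np.array(d["rotation"])
    return np.c_[d["cx"]+d["fx"]*p[:,0]/-p[:,2], d["cy"]+d["fy"]*p[:,1]/p[:,2]]
def at(d,u,v,z):
    r=np.array(d["rotation"])@[(u-d["cx"])/d["fx"],-(v-d["cy"])/d["fy"],-1]
    return np.array(d["eye"])+r*(z-d["eye"][2])/r[2]
def ring(r,z,n=24,a=0): t=a+np.arange(n)*2*np.pi/n; return np.c_[r*np.cos(t),r*np.sin(t),np.full(n,z)]
NUT=np.vstack([ring(.018,0),ring(.018,.004),ring(.01732,.034,6,np.pi/6),ring(.0145,.036),ring(.0105,.041),ring(.005,.0445)])
TRAY=np.array([[x,y,z] for x in(-.07,.07) for y in(-.103,.103) for z in(0,.016)])
def place(M,p,z=0): c,s=np.cos(p[2]),np.sin(p[2]); return np.c_[c*M[:,0]-s*M[:,1]+p[0],s*M[:,0]+c*M[:,1]+p[1],M[:,2]+z]
S=6
def fit(views,M,p0,z=0):  # views: (cam,mask,box); silhouette mismatch
    T=[(d,b,cv2.resize(m[b[1]:b[3],b[0]:b[2]].astype(np.float32),None,fx=S,fy=S,interpolation=cv2.INTER_LINEAR)) for d,m,b in views]
    def cost(p):
        c=0
        for d,b,t in T:
            h=cv2.convexHull(((proj(d,place(M,p,z))-b[:2]+.5)*S*16).astype(np.int32))
            im=np.zeros_like(t);cv2.fillConvexPoly(im,h,1.,cv2.LINE_AA,4); c+=np.abs(im-t).sum()/t.sum()
        return c
    best=min((minimize(cost,[p0[0],p0[1],p0[2]+a],method="Nelder-Mead",options=dict(initial_simplex=np.array([p0[0],p0[1],p0[2]+a])+np.array([[0,0,0],[.006,0,0],[0,.006,0],[0,0,.2]]))) for a in(-.3,0,.3)),key=lambda r:r.fun)
    return best.x,best.fun
def sat(d): return cv2.cvtColor(d["img"],cv2.COLOR_RGB2HSV)
def go(xy,z,yclose=None):  # prints tool shift from measured pose and turn to put closing line at world angle yclose (deg)
    s=env.sense();R=np.array(s["orientation"]);t=R.T@(np.array([*xy,z])-s["eef_pos"])
    a=np.degrees(np.arctan2(R[1,1],R[0,1])); out=None
    if yclose is not None: out=round(float((a-yclose+90)%180-90),1)  # tool z down: +turn lowers the world angle
    return np.round(t,4).tolist(),out
E
python3 - <<'E'
from h import *
t=env.capture("top");s=env.capture("scene")
def near(d,uv,r): u,v=np.round(uv).astype(int);return [u-r,v-r,u+r,v+r]
mt,ms=[(sat(d)[:,:,1]<70) for d in(t,s)]
for uv in((347,263),(427,211),(503,297)):
    p=at(t,*uv,.022);q=proj(s,p)[0]
    v=[(t,mt,near(t,uv,19)),(s,ms,near(s,q,22))]
    for n,w in(("both",v),("top",v[:1]),("scene",v[1:])):
        x,f=fit(w,NUT,[p[0],p[1],0]);print(n,np.round(x[:2],4),"yaw%60",round(np.degrees(x[2])%60,1),round(f,3))
def tm(d,uv):
    h=sat(d);m=((h[:,:,1]<60)&(h[:,:,2]>120)).astype(np.uint8)
    m=cv2.morphologyEx(m,cv2.MORPH_CLOSE,np.ones((3,3)));n,l,st,_=cv2.connectedComponentsWithStats(m)
    k=max((i for i in range(1,n) if st[i,0]<uv[0]<st[i,0]+st[i,2] and st[i,1]<uv[1]<st[i,1]+st[i,3]),key=lambda i:st[i,4])
    return cv2.fillConvexPoly(np.zeros_like(m),cv2.convexHull(np.argwhere(l==k)[:,::-1].astype(np.int32)),1)
p=at(t,204,206,.016)
v=[(t,tm(t,(204,206)),[125,150,285,265])]
v2=(s,tm(s,proj(s,p)[0]),[360,230,545,360])
for w in(v+[v2],v,[v2]):
    x,f=fit(w,TRAY,[p[0],p[1],0]);print("tray",np.round(x[:2],4),np.degrees(x[2]).round(1),round(f,3))
x,_=fit(v,TRAY,[p[0],p[1],0])
W=np.array([[a,b,.004] for a in(-.033,.033) for b in(-.066,0,.066)]);P=place(W,x)
for i in range(6): print("well",i,P[i].round(4),proj(t,P[i]).round(0),proj(s,P[i]).round(0))
for n,uv in dict(plainA=(367,208),plainB=(510,217),bear=(440,281),pk1=(298,271),pk2=(328,303),pk3=(398,266),t1=(241,189),t2=(166,222),t3=(241,224)).items(): print(n,at(t,*uv,.01 if n[0] in"b" or n[1]=="l" else .025)[:2].round(3))
E
```

```text
both [ 0.4751 -0.0355] yaw%60 54.9 0.248
top [ 0.4756 -0.0354] yaw%60 0.1 0.07
scene [ 0.473  -0.0359] yaw%60 45.1 0.136
both [ 0.5885 -0.1642] yaw%60 0.8 0.219
top [ 0.5891 -0.164 ] yaw%60 52.3 0.068
scene [ 0.587  -0.1646] yaw%60 1.9 0.126
both [ 0.454  -0.3137] yaw%60 12.3 0.295
top [ 0.4543 -0.3134] yaw%60 9.8 0.069
scene [ 0.452  -0.3152] yaw%60 7.2 0.196
tray [0.5403 0.2381] 5.1 0.122
tray [0.542  0.2379] 4.8 0.016
tray [0.5323 0.2379] 4.9 0.044
well 0 [0.5146 0.1694 0.004 ] [[238. 226.]] [[405. 273.]]
well 1 [0.5091 0.2351 0.004 ] [[202. 224.]] [[447. 279.]]
well 2 [0.5035 0.3009 0.004 ] [[166. 222.]] [[489. 285.]]
well 3 [0.5804 0.1749 0.004 ] [[242. 192.]] [[403. 306.]]
well 4 [0.5749 0.2407 0.004 ] [[206. 189.]] [[447. 313.]]
well 5 [0.5693 0.3064 0.004 ] [[171. 187.]] [[492. 319.]]
plainA [ 0.581 -0.058]
plainB [ 0.602 -0.318]
bear [ 0.467 -0.203]
pk1 [0.446 0.048]
pk2 [ 0.398 -0.012]
pk3 [ 0.481 -0.125]
t1 [0.579 0.173]
t2 [0.499 0.295]
t3 [0.515 0.162]
```

```bash
python3 -c "
from h import *
print(go((.4535,-.314),.09,-50),go((.4535,-.314),.09,10))"
```

```text
([0.3344, -0.0614, 0.1157], -22.0) ([0.3344, -0.0614, 0.1157], -82.0)
```

```bash
python3 -m crank '[0.1,-0.02,0.03,-8, 0.2,-0.04,0.07,-16, 0.3344,-0.0614,0.1157,-22, 0.3344,-0.0614,0.1157,-22, 0.3344,-0.0614,0.1157,-22, 0.3344,-0.0614,0.1157,-22, 0.3344,-0.0614,0.1157,-22, 0.3344,-0.0614,0.1157,-22, 0.3344,-0.0614,0.1157,-22, 0.3344,-0.0614,0.1157,-22, 0.3344,-0.0614,0.1157,-22]' 0.18 50; python3 -c "
from h import *
print(go((.4535,-.314),.015,-50))"
```

```text
clock: 1.7
eef_pos: [0.4525, -0.3152, 0.0908]
orientation: [[0.768, 0.641, 0.001], [0.641, -0.768, -0.001], [-0.0, 0.001, -1.0]]
contact_force: [-0.1, -0.5, 0.1]
opening: 0.0503
grip_force: 0.0
([0.0015, -0.0003, 0.0758], -0.1)
```

```bash
python3 -m crank '[0.0015,0,0.03,0, 0.0015,0,0.055,0, 0.0015,0,0.0755,0, 0.0015,0,0.0755,0, 0.0015,0,0.0755,0]'; python3 -m crank '[0,0,0,0, 0,0,0,0, 0,0,0,0, 0,0,0,0, 0,0,0,0, 0,0,0,0]' -1 50; python3 -c "
from h import *
c=env.capture('top');cv2.imwrite('pics/g1.png',cv2.resize(c['img'][190:350,360:560,::-1],None,fx=4,fy=4)[:600])"
```

```text
clock: 2.2
eef_pos: [0.4539, -0.314, 0.0153]
orientation: [[0.768, 0.641, 0.0], [0.641, -0.768, -0.0], [-0.0, 0.0, -1.0]]
contact_force: [-0.0, -0.3, -0.2]
opening: 0.0504
grip_force: 0.0
clock: 2.8
eef_pos: [0.4562, -0.3135, 0.0194]
orientation: [[0.766, 0.643, 0.005], [0.643, -0.766, -0.002], [0.002, 0.005, -1.0]]
contact_force: [-6.4, 4.9, 23.6]
opening: 0.0001
grip_force: 11.2
```

View pics/g1.png

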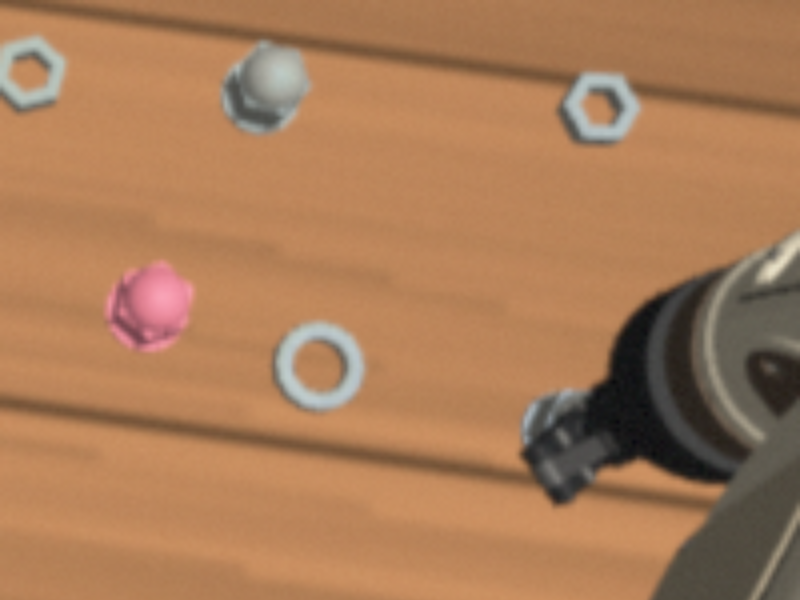

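The fingers shut completely and the tool was pushed up 4 mm, so the nut was missed and squeezed out. It now shows beside the fingers, around px (498,294). I'll open, go up and look.

```bash
python3 -m crank '[0,0,0,0, 0,0,0,0, 0,0,0,0]' 0.3; python3 -m crank '[0,0,-0.04,0, 0,0,-0.08,0, 0,0,-0.12,0, -0.05,0,-0.13,0, -0.1,0,-0.13,0, -0.15,0,-0.13,0, -0.18,0,-0.13,0, -0.18,0,-0.13,0, -0.18,0,-0.13,0]'; python3 - <<'E'
from h import *
t=env.capture('top');s=env.capture('scene')
print(proj(t,[[.4535,-.314,.0],[.456,-.3135,.06]]).round(),proj(s,[[.4535,-.314,.0]]).round())
q=proj(s,[[.4535,-.314,.02]])[0].astype(int);p=proj(t,[[.4535,-.314,.02]])[0].astype(int)
im=[cv2.resize(c['img'][v-30:v+30,u-40:u+40,::-1],None,fx=5,fy=5,interpolation=cv2.INTER_CUBIC) for c,(u,v) in((t,p),(s,q))]
print(p,q);cv2.imwrite('pics/g2.png',np.hstack(im))
E
```

```text
clock: 3.15
eef_pos: [0.4595, -0.3166, 0.0198]
orientation: [[0.766, 0.642, 0.011], [0.642, -0.766, -0.008], [0.003, 0.013, -1.0]]
contact_force: [-0.2, -0.6, 9.0]
opening: 0.0435
grip_force: 3.9
clock: 4.05
eef_pos: [0.3164, -0.4293, 0.1453]
orientation: [[0.767, 0.641, 0.001], [0.641, -0.767, -0.001], [0.0, 0.001, -1.0]]
contact_force: [-0.0, 0.1, -0.7]
opening: 0.0552
grip_force: 0.0
[[500. 298.]
 [511. 293.]] [[151. 197.]]
[503 297] [148 188]
```

View pics/g2.png

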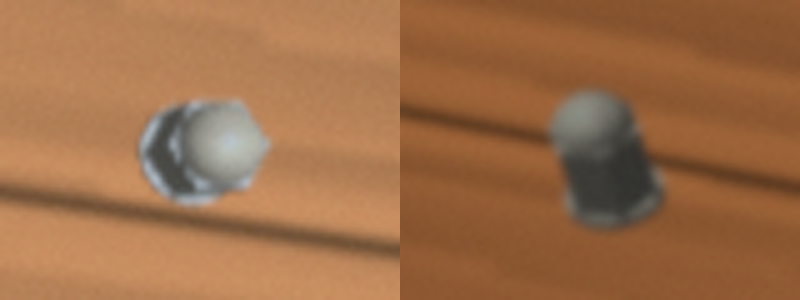

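The nut is still standing upright where it was. I'll check where the fingertips really are against the reported TCP.

```bash
python3 -m crank '[0,0,0,0, 0,0,0,0, 0,0,0,0, 0,0,0,0]' -1; python3 - <<'E'
from h import *
im=[];P=np.array(env.sense()["eef_pos"])
for n in('top','scene'):
    c=env.capture(n);q=proj(c,P)[0];u,v=q.astype(int);u0,v0=max(min(u-50,540),0),max(min(v-75,330),0)
    g=cv2.resize(c['img'][v0:v0+150,u0:u0+100,::-1],None,fx=4,fy=4,interpolation=cv2.INTER_CUBIC)
    x=((q-[u0,v0])*4).astype(int);cv2.drawMarker(g,tuple(map(int,x)),(0,0,255),cv2.MARKER_CROSS,14,1);im.append(g);print(q,x)
print(P,env.sense()['opening']);cv2.imwrite('pics/g3.png',np.hstack(im))
E
```

```text
clock: 4.55
eef_pos: [0.3171, -0.4283, 0.1445]
orientation: [[0.766, 0.643, -0.0], [0.643, -0.766, 0.0], [0.0, -0.0, -1.0]]
contact_force: [-0.3, 0.7, -0.4]
opening: 0.0002
grip_force: 0.0
[599.76352994 391.05822797] [239 300]
[113.13741255  81.88122159] [200 303]
[ 0.31711958 -0.42828885  0.14445927] -0.0002768078154221447
```

View pics/g3.png

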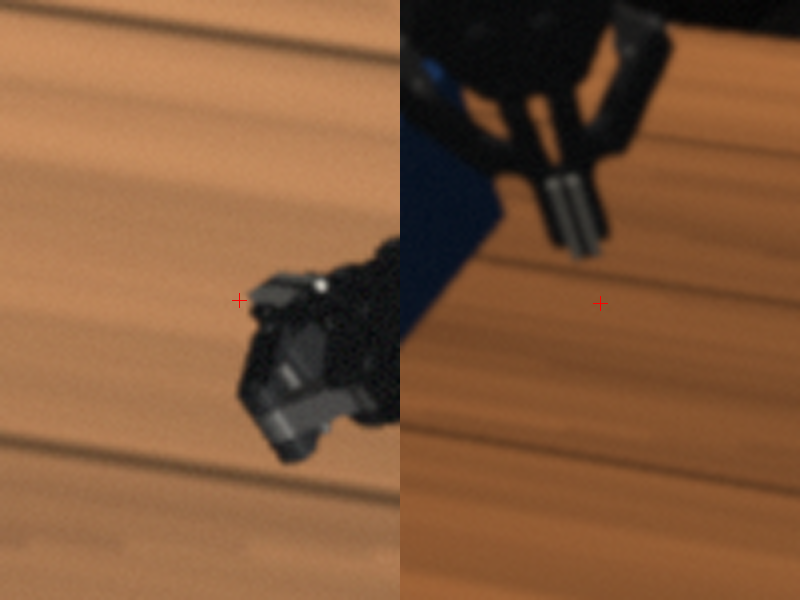

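```bash
python3 - <<'E'
from h import *
from scipy.optimize import least_squares
t=env.capture('top');s=env.capture('scene');P=np.array(env.sense()["eef_pos"])
for a,b in(((603.5,391),(109,69.5)),((605,392),(108,69.5)),((602.5,389.5),(109,70))):
    r=least_squares(lambda X:np.r_[proj(t,X)[0]-a,proj(s,X)[0]-b],P);print(r.x.round(4),(r.x-P).round(4),r.fun.round(1))
for dz in(0,.015,.019,.025,.03): print(dz,proj(t,P+[0,0,dz]).round(1),proj(s,P+[0,0,dz]).round(1))
E
```

```text
[ 0.3189 -0.4232  0.1701] [0.0021 0.0054 0.0257] [ 1.5 -0.6  1.9  0.3]
[ 0.3179 -0.426   0.1692] [0.0011 0.0026 0.0247] [ 1.5 -0.7  2.   0.3]
[ 0.3208 -0.4218  0.1703] [0.0041 0.0068 0.0258] [ 1.5 -0.7  2.   0.3]
0 [[600.  391.3]] [[113.1  81.8]]
0.015 [[605. 392.]] [[110.7  74.3]]
0.019 [[606.3 392.2]] [[110.   72.3]]
0.025 [[608.4 392.4]] [[109.   69.2]]
0.03 [[610.2 392.7]] [[108.2  66.7]]
```

The fingertips really sit about 25 mm higher than the reported TCP. This agrees with the fingers having closed over the dome at 45 mm. I'll subtract 25 mm from commanded heights.

```bash
python3 - <<'E'
from h import *
t=env.capture('top');s=env.capture('scene')
mt,ms=[(sat(d)[:,:,1]<70) for d in(t,s)]
v=[(t,mt,[484,278,522,316]),(s,ms,[126,166,170,210])]
for w in(v,v[:1]): x,f=fit(w,NUT,[.4535,-.314,.2]);print(x[:2].round(4),np.degrees(x[2])%60,f)
print(go(x[:2],.05,-50))
E
```

```text
[ 0.4551 -0.3149] 8.623077098509736 0.28865429759025574
[ 0.4553 -0.3147] 9.17543437915388 0.06263259053230286
([0.1794, 0.0017, 0.0945], -0.0)
```

```bash
python3 -m crank '[0.05,0.0015,0.02,0, 0.1,0.0015,0.04,0, 0.15,0.0015,0.06,0, 0.1795,0.0015,0.07,0, 0.1795,0.0015,0.07,0, 0.1795,0.0015,0.1,0, 0.1795,0.0015,0.13,0, 0.1795,0.0015,0.14,0, 0.1795,0.0015,0.14,0, 0.1795,0.0015,0.14,0]' 0.18 50; python3 -c "
from h import *
print(go((.4553,-.3147),-.010,-50))"
```

```text
clock: 5.85
eef_pos: [0.4555, -0.3154, 0.0055]
orientation: [[0.767, 0.642, 0.001], [0.642, -0.767, -0.001], [0.0, 0.001, -1.0]]
contact_force: [-0.6, -1.0, 0.4]
opening: 0.0503
grip_force: 0.0
([0.0002, -0.0007, 0.0155], -0.1)
```

```bash
python3 -m crank '[0,0,0.008,0, 0,0,0.0155,0, 0,0,0.0155,0]'; python3 -m crank '[0,0,0,0, 0,0,0,0, 0,0,0,0, 0,0,0,0]' -1 50;  python3 -c "
from h import *
c=env.capture('scene');cv2.imwrite('pics/g4.png',cv2.resize(c['img'][120:240,90:240,::-1],None,fx=4,fy=4))"
```

```text
clock: 6.15
eef_pos: [0.4546, -0.3142, -0.0117]
orientation: [[0.766, 0.642, -0.001], [0.642, -0.766, 0.001], [-0.0, -0.001, -1.0]]
contact_force: [0.7, 0.4, -1.3]
opening: 0.0506
grip_force: 0.0
clock: 6.55
eef_pos: [0.4555, -0.3147, -0.0106]
orientation: [[0.766, 0.643, 0.001], [0.643, -0.766, -0.0], [0.0, 0.001, -1.0]]
contact_force: [-0.6, -0.2, 2.0]
opening: 0.0288
grip_force: 49.9
```

View pics/g4.png

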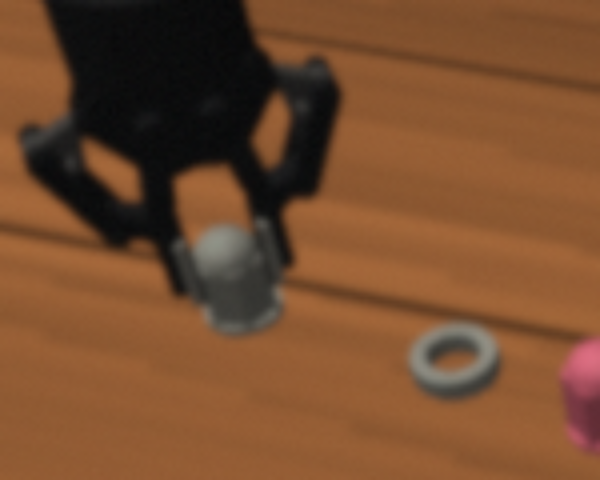

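Gripped: opening 29 mm, and the picture shows the nut between the pads with the tips at about mid-hexagon. I'll lift it and carry it to well 5.

```bash
python3 -m crank '[0,0,-0.04,0, 0,0,-0.08,0, 0,0,-0.09,0, 0,0,-0.09,0]';  python3 -c "
from h import *
print(go((.5693,.3064),.078,4.8))"
```

```text
clock: 7.0
eef_pos: [0.4565, -0.3153, 0.0809]
orientation: [[0.766, 0.643, 0.004], [0.643, -0.766, -0.002], [0.001, 0.004, -1.0]]
contact_force: [-0.0, 0.6, -2.1]
opening: 0.0292
grip_force: 50.3
([0.4859, -0.404, 0.0017], -54.8)
```

```bash
python3 -m crank '[0.03,-0.025,0,-4, 0.065,-0.054,0,-9, 0.1,-0.083,0,-14, 0.135,-0.112,0,-19, 0.17,-0.141,0,-24, 0.205,-0.17,0,-29, 0.24,-0.2,0,-34, 0.275,-0.229,0,-39, 0.31,-0.258,0,-44, 0.345,-0.287,0,-48, 0.38,-0.316,0,-52, 0.415,-0.345,0,-54, 0.45,-0.374,0,-54.8, 0.475,-0.395,0,-54.8, 0.486,-0.404,0,-54.8, 0.486,-0.404,0,-54.8, 0.486,-0.404,0,-54.8, 0.486,-0.404,0,-54.8]';  python3 - <<'E'
from h import *
print(go((.5693,.3064),-.0066,4.8),env.sense()['eef_pos'])
t=env.capture('top');s=env.capture('scene')
im=[cv2.resize(c['img'][v:v+140,u:u+100,::-1],None,fx=4,fy=4) for c,u,v in((t,130,110),(s,440,200))]
cv2.imwrite('pics/p1.png',np.hstack(im))
E
```

```text
clock: 8.8
eef_pos: [0.5672, 0.3056, 0.0777]
orientation: [[-0.082, 0.997, -0.002], [0.997, 0.082, -0.002], [-0.001, -0.003, -1.0]]
contact_force: [0.4, -0.3, -2.0]
opening: 0.0291
grip_force: 50.2
([0.0007, 0.0024, 0.0843], -0.1) [0.56719201 0.30561463 0.07772842]
```

View pics/p1.png

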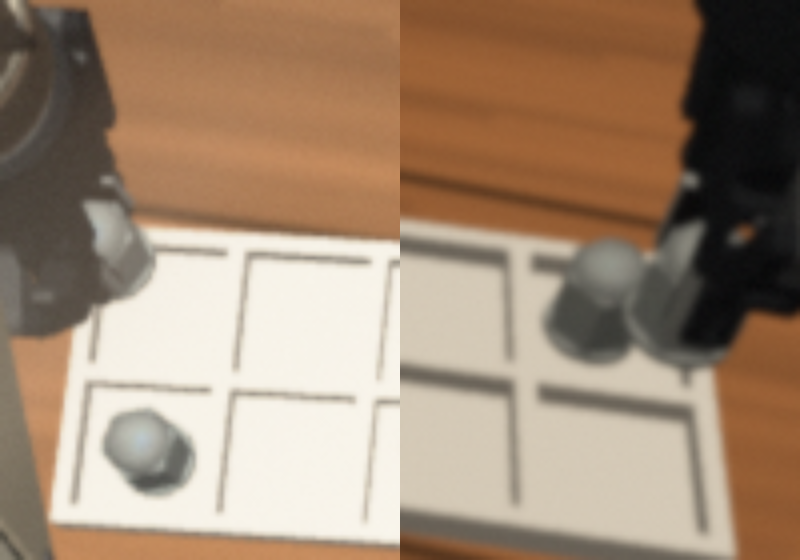

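```bash
python3 -c "
from h import *
s=env.capture('scene');print(proj(s,[[.567,.3056,.088]]))"; python3 -m crank '[0.0005,0.002,0.03,0, 0.0005,0.002,0.055,0, 0.0005,0.002,0.07,0, 0.0005,0.002,0.077,0, 0.0005,0.002,0.081,0, 0.0005,0.002,0.081,0]'
```

```text
[[507.89326817 282.66265924]]
clock: 9.55
eef_pos: [0.5703, 0.3078, -0.0017]
orientation: [[-0.083, 0.997, 0.0], [0.997, 0.083, 0.0], [0.0, 0.0, -1.0]]
contact_force: [0.6, 0.2, -1.9]
opening: 0.0288
grip_force: 50.2
```

```bash
python3 -m crank '[0,0,0.0015,0, 0,0,0.003,0, 0,0,0.003,0]'; python3 -c "
from h import *
print(go((.5693,.3064),-.0066,4.8))"
```

```text
clock: 9.85
eef_pos: [0.5703, 0.3082, -0.0045]
orientation: [[-0.083, 0.997, 0.001], [0.997, 0.083, 0.0], [0.0, 0.001, -1.0]]
contact_force: [1.1, 0.4, -2.3]
opening: 0.0291
grip_force: 50.2
([-0.0017, -0.0011, 0.0021], -0.0)
```

```bash
python3 -m crank '[0,0,0.001,0, 0,0,0.002,0, 0,0,0.002,0]'; python3 -m crank '[0,0,0,0, 0,0,0,0]' 0.06; python3 -m crank '[0,0,-0.02,0, 0,0,-0.05,0, 0,0,-0.09,0, 0,0,-0.09,0]'; python3 -c "
from h import *
print(go((.5887,-.1641),.05,60.5),go((.5887,-.1641),.05,0))"
```

```text
clock: 10.15
eef_pos: [0.5701, 0.3082, -0.0066]
orientation: [[-0.083, 0.997, 0.0], [0.997, 0.083, 0.0], [0.0, 0.0, -1.0]]
contact_force: [-0.5, 0.1, 1.0]
opening: 0.0288
grip_force: 50.3
clock: 10.35
eef_pos: [0.5702, 0.3082, -0.0068]
orientation: [[-0.083, 0.997, 0.001], [0.997, 0.083, 0.0], [0.0, 0.001, -1.0]]
contact_force: [0.5, 0.7, -0.6]
opening: 0.0451
grip_force: 0.0
clock: 10.75
eef_pos: [0.5741, 0.3103, 0.09]
orientation: [[-0.083, 0.996, 0.011], [0.997, 0.083, 0.006], [0.005, 0.011, -1.0]]
contact_force: [0.3, 1.0, 1.1]
opening: 0.0451
grip_force: 0.0
([-0.4741, -0.0255, 0.0374], -55.7) ([-0.4741, -0.0255, 0.0374], 4.8)
```

```bash
python3 -m crank '[-0.03,-0.0015,0,1, -0.07,-0.0035,0,2, -0.115,-0.006,0,3, -0.16,-0.0085,0,4, -0.205,-0.011,0.01,4.8, -0.25,-0.0135,0.015,4.8, -0.295,-0.016,0.02,4.8, -0.34,-0.0185,0.025,4.8, -0.385,-0.021,0.03,4.8, -0.43,-0.0235,0.035,4.8, -0.46,-0.0255,0.0375,4.8, -0.474,-0.0255,0.0375,4.8, -0.474,-0.0255,0.0375,4.8, -0.474,-0.0255,0.0375,4.8, -0.474,-0.0255,0.0375,4.8]' 0.18; python3 - <<'E'
from h import *
print(go((.5887,-.1641),-.0106,0))
E
```

```text
clock: 12.25
eef_pos: [0.5842, -0.1646, 0.0456]
orientation: [[-0.002, 1.0, -0.0], [1.0, 0.002, 0.001], [0.001, -0.0, -1.0]]
contact_force: [-0.1, 0.0, 0.3]
opening: 0.0502
grip_force: 0.0
([0.0005, 0.0045, 0.0562], 0.1)
```

```bash
python3 -m crank '[0.0005,0.0045,0,0, 0.0005,0.0045,0.02,0, 0.0005,0.0045,0.04,0, 0.0005,0.0045,0.056,0, 0.0005,0.0045,0.056,0]'; python3 -m crank '[0,0,0,0, 0,0,0,0, 0,0,0,0, 0,0,0,0]' -1 50
```

```text
clock: 12.75
eef_pos: [0.5867, -0.164, -0.0129]
orientation: [[-0.002, 1.0, -0.005], [1.0, 0.002, 0.002], [0.002, -0.005, -1.0]]
contact_force: [-0.8, -0.1, 0.5]
opening: 0.0501
grip_force: 0.0
clock: 13.15
eef_pos: [0.5895, -0.1659, -0.0095]
orientation: [[0.0, 1.0, 0.002], [1.0, -0.0, -0.0], [-0.0, 0.002, -1.0]]
contact_force: [0.4, 0.8, 1.2]
opening: 0.0298
grip_force: 49.8
```

```bash
python3 -m crank '[0,0,-0.04,0, 0,0,-0.08,0, 0,0,-0.09,0, 0,0,-0.09,0]';  python3 -c "
from h import *
print(go((.5091,.2351),.078,4.8))"
```

```text
clock: 13.55
eef_pos: [0.5904, -0.1666, 0.0821]
orientation: [[0.0, 1.0, 0.005], [1.0, -0.0, -0.002], [-0.002, 0.005, -1.0]]
contact_force: [0.2, 0.2, -2.0]
opening: 0.0295
grip_force: 50.2
([0.4017, -0.0815, 0.003], -4.8)
```

```bash
python3 -m crank '[0.03,-0.006,0,-1, 0.07,-0.014,0,-2, 0.11,-0.022,0,-3, 0.15,-0.03,0,-4, 0.19,-0.039,0,-4.8, 0.23,-0.047,0,-4.8, 0.27,-0.055,0,-4.8, 0.31,-0.063,0,-4.8, 0.35,-0.071,0,-4.8, 0.385,-0.078,0,-4.8, 0.4,-0.0815,0,-4.8, 0.4015,-0.0815,0,-4.8, 0.4015,-0.0815,0,-4.8, 0.4015,-0.0815,0,-4.8, 0.4015,-0.0815,0,-4.8]';  python3 - <<'E'
from h import *
print(go((.5091,.2351),-.0055,4.8))
E
```

```text
clock: 15.05
eef_pos: [0.5074, 0.234, 0.0792]
orientation: [[-0.081, 0.997, -0.0], [0.997, 0.081, -0.001], [-0.001, -0.001, -1.0]]
contact_force: [-0.1, -0.3, -1.6]
opening: 0.0294
grip_force: 50.1
([0.001, 0.0018, 0.0847], -0.2)
```

```bash
python3 -m crank '[0.001,0.0015,0.03,0, 0.001,0.0015,0.055,0, 0.001,0.0015,0.07,0, 0.001,0.0015,0.077,0, 0.001,0.0015,0.081,0, 0.001,0.0015,0.083,0, 0.001,0.0015,0.0845,0, 0.001,0.0015,0.0845,0]';python3 -c "
from h import *
print(go((.5091,.2351),-.0055,4.8))"
```

```text
clock: 15.85
eef_pos: [0.5092, 0.2369, -0.0043]
orientation: [[-0.083, 0.997, 0.001], [0.997, 0.083, 0.001], [0.0, 0.001, -1.0]]
contact_force: [-0.1, -0.1, -1.6]
opening: 0.0295
grip_force: 50.1
([-0.0018, -0.0002, 0.0012], -0.0)
```

```bash
python3 -m crank '[0,0,0.0012,0, 0,0,0.0012,0]'; python3 -m crank '[0,0,0,0, 0,0,0,0]' 0.06; python3 -m crank '[0,0,-0.02,0, 0,0,-0.05,0, 0,0,-0.09,0, 0,0,-0.09,0]'; python3 - <<'E'
from h import *
t=env.capture('top');m=sat(t)[:,:,1]<70
x,f=fit([(t,m,[328,244,366,282])],NUT,[.4755,-.0355,0]);print(x[:2].round(4),np.degrees(x[2])%60,f)
for a in range(0,60,10):
    y,g=min((fit([(t,m,[328,244,366,282])],NUT,[x[0],x[1],np.radians(a)]) for _ in[0]),key=lambda r:r[1]);print(a,np.degrees(y[2])%60,round(g,4))
print(go((.4753,-.0355),.05,0))
c=[cv2.resize(t['img'][233:293,307:387,::-1],None,fx=5,fy=5,interpolation=cv2.INTER_CUBIC),cv2.resize(t['img'][150:270,120:280,::-1],(400,300))]
cv2.imwrite('pics/n1.png',np.hstack(c))
E
```

```text
clock: 16.05
eef_pos: [0.5093, 0.2371, -0.0055]
orientation: [[-0.083, 0.997, 0.001], [0.997, 0.083, 0.001], [0.001, 0.002, -1.0]]
contact_force: [0.2, 0.8, 0.4]
opening: 0.0297
grip_force: 50.3
clock: 16.25
eef_pos: [0.5089, 0.2369, -0.0058]
orientation: [[-0.083, 0.997, 0.001], [0.997, 0.083, 0.0], [0.0, 0.001, -1.0]]
contact_force: [-0.1, 1.2, 0.1]
opening: 0.0451
grip_force: 0.0
clock: 16.65
eef_pos: [0.5128, 0.2387, 0.0899]
orientation: [[-0.083, 0.996, 0.01], [0.997, 0.083, 0.005], [0.004, 0.011, -1.0]]
contact_force: [1.5, 0.1, -0.5]
opening: 0.0455
grip_force: 0.0
[ 0.4756 -0.0354] 59.90220583528745 0.07280724495649338
0 59.94834104700456 0.0728
10 59.89007762874006 0.073
20 59.932429139822716 0.0728
30 59.87085778145254 0.0728
40 59.844723536501874 0.0732
50 0.05769401634609039 0.073
([-0.2697, -0.059, 0.0362], 4.8)
```

View pics/n1.png

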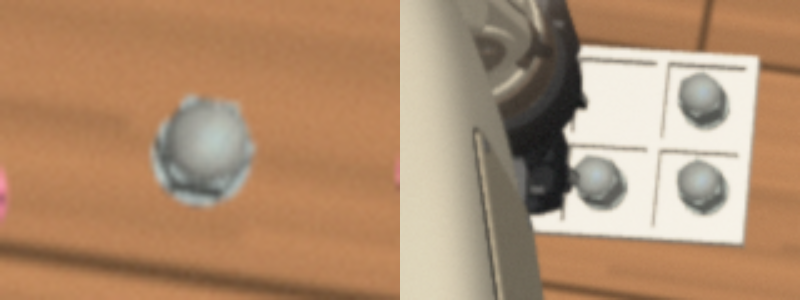

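Two nuts are now in place. The last one's top corners, at crop (192,98) and (240,105), confirm a yaw of about 0.

```bash
python3 -m crank '[-0.03,-0.006,0,1, -0.07,-0.015,0,2, -0.115,-0.025,0,3, -0.16,-0.035,0,4, -0.205,-0.045,0.01,4.8, -0.25,-0.055,0.025,4.8, -0.2697,-0.059,0.036,4.8, -0.2697,-0.059,0.036,4.8, -0.2697,-0.059,0.036,4.8, -0.2697,-0.059,0.036,4.8, -0.2697,-0.059,0.036,4.8]' 0.18; python3 - <<'E'
from h import *
print(go((.4754,-.0354),-.0106,0))
E
```

```text
clock: 17.8
eef_pos: [0.4729, -0.0359, 0.0482]
orientation: [[-0.002, 1.0, 0.001], [1.0, 0.002, 0.0], [0.0, 0.001, -1.0]]
contact_force: [-0.9, -0.4, 0.1]
opening: 0.0502
grip_force: 0.0
([0.0005, 0.0024, 0.0588], 0.1)
```

```bash
python3 -m crank '[0.0005,0.0025,0,0, 0.0005,0.0025,0.02,0, 0.0005,0.0025,0.04,0, 0.0005,0.0025,0.057,0, 0.0005,0.0025,0.0575,0, 0.0005,0.0025,0.0575,0]'; python3 -m crank '[0,0,0,0, 0,0,0,0, 0,0,0,0, 0,0,0,0]' -1 50; python3 -m crank '[0,0,-0.04,0, 0,0,-0.08,0, 0,0,-0.09,0, 0,0,-0.09,0]';  python3 -c "
from h import *
print(go((.5749,.2407),.08,4.8))"
```

```text
clock: 18.4
eef_pos: [0.475, -0.036, -0.0095]
orientation: [[-0.001, 1.0, -0.0], [1.0, 0.001, 0.0], [0.0, -0.0, -1.0]]
contact_force: [-0.4, -0.8, 0.3]
opening: 0.0504
grip_force: 0.0
clock: 18.8
eef_pos: [0.4762, -0.0364, -0.0084]
orientation: [[0.0, 1.0, 0.003], [1.0, -0.0, 0.0], [0.0, 0.003, -1.0]]
contact_force: [-0.4, 0.3, 6.5]
opening: 0.0289
grip_force: 50.4
clock: 19.2
eef_pos: [0.4764, -0.0367, 0.0821]
orientation: [[0.0, 1.0, 0.005], [1.0, -0.0, -0.0], [-0.0, 0.005, -1.0]]
contact_force: [0.3, -1.3, -1.2]
opening: 0.0289
grip_force: 50.1
([0.2774, 0.0983, 0.0025], -4.8)
```

```bash
python3 -m crank '[0.03,0.011,0,-1, 0.07,0.025,0,-2, 0.11,0.039,0,-3, 0.15,0.053,0,-4, 0.19,0.067,0,-4.8, 0.23,0.081,0,-4.8, 0.265,0.094,0,-4.8, 0.2775,0.0985,0,-4.8, 0.2775,0.0985,0,-4.8, 0.2775,0.0985,0,-4.8, 0.2775,0.0985,0,-4.8]';  python3 - <<'E'
from h import *
print(go((.5749,.2407),-.0044,4.8))
E
```

```text
clock: 20.3
eef_pos: [0.5724, 0.2391, 0.0795]
orientation: [[-0.082, 0.997, -0.002], [0.997, 0.082, -0.001], [-0.001, -0.002, -1.0]]
contact_force: [-0.3, -0.5, -1.1]
opening: 0.0289
grip_force: 50.0
([0.0015, 0.0028, 0.0839], -0.1)
```

```bash
python3 -m crank '[0.001,0.0025,0.03,0, 0.001,0.0025,0.055,0, 0.001,0.0025,0.07,0, 0.001,0.0025,0.077,0, 0.001,0.0025,0.08,0, 0.001,0.0025,0.082,0, 0.001,0.0025,0.083,0, 0.001,0.0025,0.083,0]';python3 -c "
from h import *
print(go((.5749,.2407),-.0044,4.8))"
```

```text
clock: 21.1
eef_pos: [0.5764, 0.2424, -0.0018]
orientation: [[-0.083, 0.997, 0.001], [0.997, 0.083, 0.001], [0.0, 0.001, -1.0]]
contact_force: [-0.2, -0.8, -0.9]
opening: 0.0286
grip_force: 50.0
([-0.0015, -0.0016, 0.0026], -0.0)
```

```bash
python3 -m crank '[0,0,0.001,0, 0,0,0.002,0, 0,0,0.0025,0, 0,0,0.0025,0]'; python3 -m crank '[0,0,0,0, 0,0,0,0, 0,0,0,0]' 0.06; python3 -m crank '[0,0,-0.02,0, 0,0,-0.05,0, 0,0,-0.09,0, -0.03,0,-0.1,0, -0.07,0,-0.1,0, -0.12,0,-0.1,0, -0.17,-0.01,-0.1,0, -0.22,-0.04,-0.1,0, -0.27,-0.08,-0.1,0, -0.31,-0.11,-0.1,0, -0.31,-0.11,-0.1,0, -0.31,-0.11,-0.1,0, -0.31,-0.11,-0.1,0]'; python3 - <<'E'
from h import *
t=env.capture('top');s=env.capture('scene')
c=[cv2.resize(t['img'][150:270,120:280,::-1],(400,300)),cv2.resize(s['img'][235:355,375:535,::-1],(400,300))]
f=[cv2.resize(d['img'][:,:,::-1],(400,300)) for d in(t,s)]
cv2.imwrite('pics/end.png',np.vstack([np.hstack(c),np.hstack(f)]))
E
```

```text
clock: 21.5
eef_pos: [0.5761, 0.2424, -0.0043]
orientation: [[-0.083, 0.997, 0.001], [0.997, 0.083, 0.0], [0.0, 0.001, -1.0]]
contact_force: [-2.3, -1.2, 4.6]
opening: 0.0291
grip_force: 50.6
clock: 21.8
eef_pos: [0.5757, 0.2421, -0.0055]
orientation: [[-0.083, 0.997, -0.0], [0.997, 0.083, -0.0], [-0.0, -0.0, -1.0]]
contact_force: [-0.7, 0.2, -1.2]
opening: 0.0452
grip_force: 0.0
clock: 23.1
eef_pos: [0.4923, -0.0762, 0.095]
orientation: [[-0.082, 0.997, 0.001], [0.997, 0.082, 0.0], [0.0, 0.001, -1.0]]
contact_force: [0.6, 0.8, -0.0]
opening: 0.045
grip_force: 0.0
```

View pics/end.png

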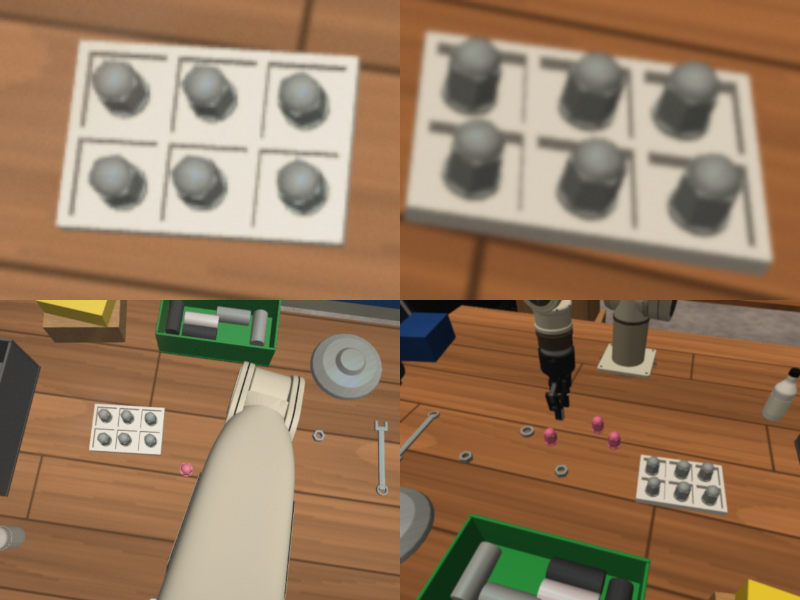

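All six wells hold one upright grey nut. The plain nuts, bearing ring and pink pieces are where they were, and the gripper is clear of everything.

```bash
python3 -c "
from plant import env
print(env.sign_off())"
```

```text
the job is handed in; nothing more can be done
None
```

The job is handed in at about 23 s: in the last picture all six wells hold one upright wheel nut, with the plain nuts, bearing ring and pink look-alikes left in place (no verdict was returned).

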